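Hold a spring collar home for its retaining clip

ROBOT

A 6-joint arm with a two-finger parallel gripper is mounted at the origin on a cart in front of the work surface, level with it; the furniture and walls round the work are solid. World frame = base frame: x ahead of the robot, y to its left, z up, the work surface at z = 0. Lengths are in mm, angles in rad, forces in N, time in s.
With the tool pointing down it reaches from about 375 to 925 mm from the base axis. Payload 5.7 kg.
Tool frame: the origin (TCP) lies where the fingers leave the gripper's body, on its centre line; the fingertips stand 73 mm ahead of it and the grasp point (between the pads) lies 54 mm ahead of it; z points along the fingers, x is the direction in which the jaws open and shut, and the axes are right-handed (so a half turn about z gives the same grasp; the last joint's range is limited). The gripper opens to 85 mm and grips with 20 to 120 N. Pads are 22 mm wide; open, the fingers measure 114 mm over their backs; the gripper's body (76 mm by 85 mm) begins 54 mm behind the grasp point. The pads swing forward as they close: fully open they stand 13 mm farther back than shut.
Start: joints at [1.017, 0.359, 1.51, -0, 1.272, -0.115], TCP at [254.905, 543.135, 303.867] pointing down, gripper open.
Joint ranges: [-2.97, 2.97], [-1.01, 2.36], [0.21, 2.38], [-0.96, 4.11], [0.2, 2.71], [-2.98, 2.98]. Speed limits (rad/s): [2.39, 2.39, 3.14, 3.14, 3.14, 3.14].

INTERFACE

Orientations are given as a unit quaternion [x, y, z, w].
In Python, from station import robot gives the robot as it stands.
- The arm moves only by the tool move_arm, never from a script. Its argument "motion" is a list of rows, each an object with "dp": the shift along the tool's x, y, z in cm, a list of three; "rot": the turn, a rotation vector about the tool's x, y, z in rad, a list of three; "fingers": the finger opening in cm, from 0 to 8.54. A call has 1 to 5 rows; each row shifts and turns the commanded pose from where the row before left it, along the tool's axes as they then stand; what a row does not reach is not made up. A row lasts 1/8 s, in which the tool goes at most 62.5 mm and 10.7 degrees, less where a joint would pass 70% of its speed; a pose out of reach is approached as far as the arm can. A call with a gripper value outside its range is refused whole. The fingers move at their own pace and stop on an object; the grip force is fixed at half the most. Time passes only in rows, so rows that do not move let the fingers close. It gives the time, the measured TCP pose, the force and the opening at its end, in the units of the state.
- robot.get_state(): the state, without advancing time (a new reading comes with each control period).
- robot.camera(name): name is "side" or "top"; returns the picture (384x512x3 uint8, red, green, blue); there is no depth.
- robot.camera_params(name): a dict with "fx", "fy", "cx", "cy" (pixels), "k1" (the pictures are not rectified: a ray, as slopes to the right and down, at radius r is drawn at 1 + k1 r^2 times it, then the intrinsics apply), "position" and "attitude" of the camera in the world. Camera axes: x right, y down, z forward; pixel columns grow to the right and rows downward; lengths in mm; the calibration is good to about 2 mm. A picture is of the moment at which its call begins. camera_params takes no time and is no camera call.
- robot.hand_in(): hands the job in, once; it reports no verdict.
The state is a dict: "time": time; "qpos": joint angles; "dq": joint speeds; "tau": joint torques, N m; "tool_pos": TCP position; "orientation": TCP orientation; "force": force on the tool from outside, world axes, zero at the start; "moment": the same for the moment, N m; "opening": opening from 0.0 (shut) to 1.0 (fully open).
Only numpy, scipy, OpenCV 4.12 (cv2) and the standard library are available. Lean on these libraries where they do the work, as an engineer would, in place of code of your own. Each camera call takes 0.05 s, during which the arm holds its last target.

TASK

Fit the loose flanged collar, hub upward, over the upright sprung spindle with its tab between the two dowel pins, then press it down against the spring until it sits flat and hard on the spindle's shoulder, firmly but without forcing it. Finish while still holding it down there with the gripper, so that the retaining clip could be slid into the groove that has come free above the collar; the spring lifts it again if you let go. Leave the clip and the other loose things on the bench where they lie.

Things in the scene. Friction and masses are not known exactly. Their poses are not given: they have to be found in the camera images.
- collar_center (a point): Loose flanged collar, dark steel, about 0.22 kg, hub up. Round flange 62 mm wide, 8 mm thick; on it a round hub 40 mm wide up to 24 mm above the underside (grip across it, fingertips just above the flange); bore 27 mm right through; one flat tab 14 mm wide out to 48 mm from the axis. Point: on the axis, 12 mm above the underside. z up the bore, x towards the tab: grip across x, clear of the pins.
- collar_tab (a point): The middle of the collar's tab, at its small hole, 41 mm from the axis and 4 mm above the underside. Axes as the collar's.
- hub: Sprung spindle unit, fixed to the bench: round base 112 mm wide, 12 mm thick, barrel 66 mm wide up to 34 mm, spindle in the middle. Origin: centre of the underside, on the bench. z up, x from the spindle to the middle between two dowel pins (upright, 8 mm thick, domed tops 76 mm high, centres 41 mm along x and 14 mm to either side: 20 mm clear between them for the tab).
- spindle: The steel spindle of the unit; same origin and axes as the unit. 36 mm in diameter up to the shoulder at 50 mm height (the hard stop), 23 mm in diameter above it, with a rounded nose from 82 to 90 mm and the clip's groove at 75 to 78.5 mm.
- shoulder (a point): Point on the spindle's axis at the height of the shoulder, 50 mm above the bench: the underside of the collar must come down to it. Axes as the unit's.
- spindle_tip (a point): The top of the spindle on its axis, 90 mm above the bench. Axes as the unit's.
- slot_mid (a point): The point midway between the two dowel pins, 41 mm from the spindle's axis, 64 mm above the bench. Axes as the unit's.
- spring_ring (a joint): Travel (m, growing downwards) of the flat steel pressure ring, 58 mm wide, on the coil spring round the spindle: 0 = fully up, its top 14 mm above the shoulder; 0.014 = level with the shoulder, collar home. The spring pushes up with 4 N at 0 and 12 N at 0.014, so the collar's weight alone does not move it.
- spring_ring_top (a point): Centre of the pressure ring's upper face, 64 mm above the bench when it is fully up.
- clip: Small horseshoe retaining clip of bright steel, about 35 x 31 mm and 3 mm thick, lying loose; not to be moved. Origin: centre of its underside.
- hex_key: Black hex key, 31 x 93 x 7 mm, lying loose; not to be moved. Origin: centre of its underside.
- grease_tin: Flat round tin, 70 mm in diameter, 31 mm high; not to be moved. Origin: centre of its underside.
- gauge_block: Ground steel block, 30 x 35 x 28 mm; not to be moved. Origin: centre of its underside.
- thin_block: Ground steel block, 30 x 35 x 20 mm; not to be moved. Origin: centre of its underside.

How it is judged:
By the outcome, as a careful person would: the job done as asked, in the order asked, and still so for the second after the job is handed in, while the arm keeps its last pose, push and grip.
It also fails if it takes over 48 s, if anything falls off the work surface, if the arm or the gripper's body presses on something with over 40 N, if the wrist force passes 120 N, or if a joint passes its speed limit or range.

## Working session

There is one attempt and no reset: what is moved stays moved. The work goes in short steps, Python scripts to look and compute and a tool call to move; the robot and the scene stay as the last step left them, time stands still between calls to the robot, and variables do not carry over. Pictures are saved under pics/ and viewed, and the job is handed in when it is done.

Besides the shell and the picture viewer there is one more tool, called after ">>>" by a JSON object that holds its "fn" and its "kwargs", one argument or row to a line. move_arm: Moves the arm, as the interface text tells. Its arguments: {"type":"object","properties":{"motion":{"type":"array"}},"required":["motion"]}

```bash
ls; mkdir -p pics
python3 - <<'E'
from station import robot
import cv2
for n in("side","top"):
    im=robot.camera(n); cv2.imwrite(f"pics/{n}0.png",im[:,:,::-1]); print(n,robot.camera_params(n))
print(robot.get_state())
E
```

```text
pics
side {'fx': 382.11495295373095, 'fy': 382.11495295373095, 'cx': 254.20944462769322, 'cy': 190.05414276739762, 'k1': -0.024375294705347685, 'position': array([-35.18615236, 989.70742766, 569.76010393]), 'attitude': array([-0.22621656,  0.82286594, -0.49867573,  0.15179008])}
top {'fx': 350.39477385605, 'fy': 350.39477385605, 'cx': 257.5998105518683, 'cy': 193.58642054016656, 'k1': -0.06910772563961476, 'position': array([383.47033799, 192.43632206, 935.6187468 ]), 'attitude': array([-0.7001659 ,  0.71137359, -0.03880394,  0.0470062 ])}
{'time': 0.1, 'qpos': array([ 1.01685305e+00,  3.59429016e-01,  1.51137323e+00,  3.43704889e-05,
        1.27247643e+00, -1.15115098e-01]), 'dq': array([ 2.54846708e-04, -3.34479433e-03, -1.92105847e-03, -3.26752845e-04,
       -8.69473913e-04, -4.97590751e-05]), 'tau': array([-1.17220283e-03, -5.28659499e+01, -2.79347259e+01, -4.14779106e-04,
        5.04494703e-03,  7.05894820e-06]), 'tool_pos': array([254.66400676, 542.7114618 , 303.1212283 ]), 'orientation': array([ 8.44063719e-01,  5.36242229e-01, -7.65923975e-04,  3.52559474e-04]), 'force': array([ 0.24186637, -0.22739041, -0.40353082]), 'moment': array([-0.05611846,  0.00623848,  0.00860346]), 'opening': 0.9976887361937632}
```

View pics/side0.png

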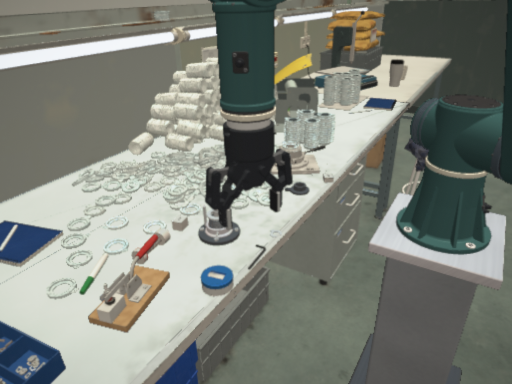

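View pics/top0.png

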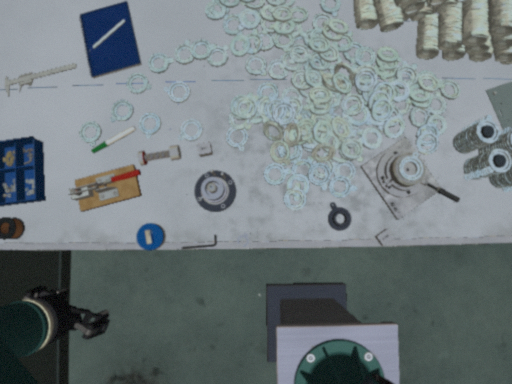

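The side view shows the hub base near (219,232), partly hidden by the fingers, and the collar near (300,188). In the top view the hub is near (215,190) and the collar near (340,216), with its tab up-left. I'll zoom in on both.

Run:
```python
import cv2,numpy as np
t=cv2.imread("pics/top0.png");s=cv2.imread("pics/side0.png")
a=cv2.resize(t[160:240,180:260],(400,400),interpolation=cv2.INTER_CUBIC)
b=cv2.resize(t[190:240,315:365],(400,400),interpolation=cv2.INTER_CUBIC)
cv2.imwrite("pics/z1.png",np.hstack([a,b]))
a=cv2.resize(s[180:250,185:255],(400,400),interpolation=cv2.INTER_CUBIC)
b=cv2.resize(s[165:205,280:320],(400,400),interpolation=cv2.INTER_CUBIC)
cv2.imwrite("pics/z2.png",np.hstack([a,b]))
```

```text
(no output)
```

View pics/z1.png

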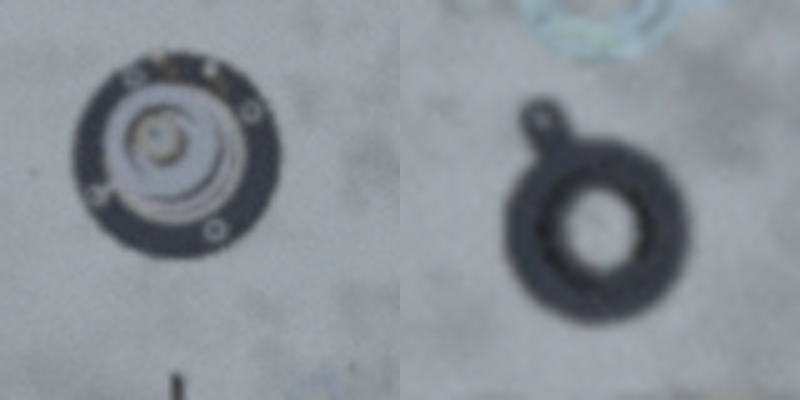

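View pics/z2.png

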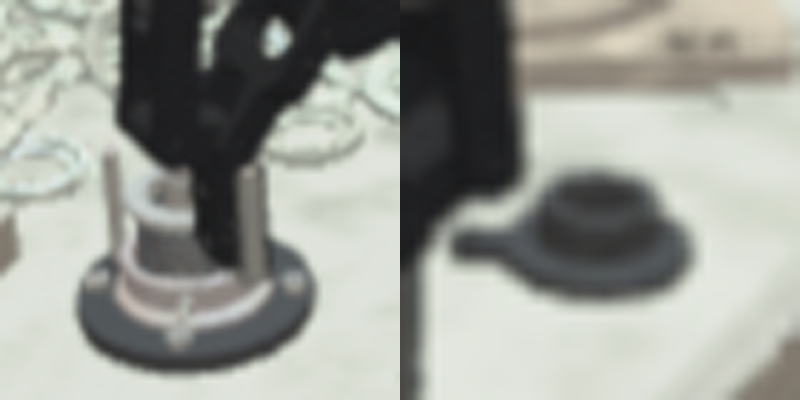

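```bash
cat > h.py <<'E'
import numpy as np,cv2
from scipy.spatial.transform import Rotation as R
from scipy.optimize import least_squares
from station import robot
P={n:robot.camera_params(n) for n in("side","top")}
def ray(n,u,v):
    p=P[n]; K=np.array([[p['fx'],0,p['cx']],[0,p['fy'],p['cy']],[0,0,1]])
    q=cv2.undistortPoints(np.array([[[u,v]]],float),K,np.array([p['k1'],0,0,0,0.]))[0,0]
    d=R.from_quat(p['attitude']).apply([q[0],q[1],1]); return p['position'],d/np.linalg.norm(d)
def plane(n,u,v,z):
    o,d=ray(n,u,v); return o+d*(z-o[2])/d[2]
def proj(n,X):
    p=P[n]; c=R.from_quat(p['attitude']).inv().apply(np.asarray(X,float)-p['position']); a=c[...,:2]/c[...,2:3]
    r2=(a**2).sum(-1,keepdims=True); a=a*(1+p['k1']*r2); return a*[p['fx'],p['fy']]+[p['cx'],p['cy']]
def circ(pts):
    A=np.c_[2*pts,np.ones(len(pts))]; s=np.linalg.lstsq(A,(pts**2).sum(1),rcond=None)[0]
    return s[:2],np.sqrt(s[2]+s[:2]@s[:2])
E
python3 - <<'E'
from h import *
g=cv2.imread("pics/top0.png",0)
g4=cv2.resize(g,None,fx=4,fy=4,interpolation=cv2.INTER_CUBIC)
def big(box,th):
    x0,y0,x1,y1=[4*b for b in box]
    m=(g4[y0:y1,x0:x1]<th).astype(np.uint8)
    cs,h=cv2.findContours(m,cv2.RETR_CCOMP,cv2.CHAIN_APPROX_NONE)
    return [( (c[:,0]+[x0,y0]+.5)/4-.5) for c in cs],h
# collar
cs,h=big((315,190,365,240),105)
for c in cs:
    if len(c)<40: continue
    z=8
    w=np.array([plane("top",u,v,z)[:2] for u,v in c]); 
    cc,r=circ(w)
    for _ in range(5):
        d=np.linalg.norm(w-cc,axis=1); k=abs(d-r)<2.5; cc,r=circ(w[k])
    d=np.linalg.norm(w-cc,axis=1); far=w[d>r+9]
    print("collar",len(c),cc,r, far.mean(0)-cc if len(far) else None,
      np.degrees(np.arctan2(*(far.mean(0)-cc)[::-1])) if len(far) else None,d.max())
print("hole", plane("top",315+142/8,190+122/8,8))
cs,h=big((180,160,260,230),105)
for c in cs:
    if len(c)<40: continue
    w=np.array([plane("top",u,v,11)[:2] for u,v in c]); cc,r=circ(w)
    for _ in range(5):
        d=np.linalg.norm(w-cc,axis=1); k=abs(d-r)<2.5; cc,r=circ(w[k])
    print("hub",len(c),cc,r)
for n,(a,b) in {"p1":(160,58),"p2":(211,68),"nose":(155,138)}.items(): print(n,plane("top",180+a/5-.4,160+b/5-.4,90 if n=="nose" else 76))
E
```

```text
collar 298 [427.14225059 -12.31941603] 30.2493039254741 [39.8915426  18.18807182] 24.510046893811154 47.017413859120765
collar 107 [427.32226598 -13.85769367] 12.57287831803171 None None 13.832499999746023
hole [462.2028474    3.10050506   8.        ]
hub 98 [504.43481301 313.86532551] 20.04662214907519
hub 61 [510.10415268 320.69019064] 8.262301323385998
hub 104 [516.07019699 326.23513202] 16.86443702392444
hub 492 [506.00852072 316.02609682] 54.962398143433084
hub 63 [465.95839007 295.5146045 ] 4.318416744413018
hub 369 [507.91466848 318.02969331] 38.25706478772322
p1 [546.71455038 315.72325294  76.        ]
p2 [541.1714156  290.16969761  76.        ]
nose [504.37554342 316.10727059  90.        ]
```

>>> {"fn": "move_arm", "kwargs": {
  "motion": [
    {"dp": [-4.2, 3.9, 0.5], "rot": [0, 0, 0], "fingers": 5.4},
    {"dp": [-4.2, 3.9, 0.5], "rot": [0, 0, 0], "fingers": 5.4},
    {"dp": [-4.2, 3.9, 0.5], "rot": [0, 0, 0], "fingers": 5.4},
    {"dp": [-4.2, 3.9, 0.5], "rot": [0, 0, 0], "fingers": 5.4},
    {"dp": [-4.2, 3.9, 0.5], "rot": [0, 0, 0], "fingers": 5.4}
  ]
}}

```text
time: 0.72
tool_pos: [342.3, 268.5, 278.6]
orientation: [0.844, 0.537, -0.0, 0.0]
force: [0.3, 0.5, -0.6]
opening: 0.631
```

>>> {"fn": "move_arm", "kwargs": {
  "motion": [
    {"dp": [-4.2, 3.9, 1], "rot": [0, 0, 0], "fingers": 5.4},
    {"dp": [-4.2, 3.9, 1], "rot": [0, 0, 0], "fingers": 5.4},
    {"dp": [-4.2, 3.9, 1], "rot": [0, 0, 0], "fingers": 5.4},
    {"dp": [-4.2, 3.9, 1], "rot": [0, 0, 0], "fingers": 5.4},
    {"dp": [-4.2, 3.9, 1], "rot": [0, 0, 0], "fingers": 5.4}
  ]
}}

```text
time: 1.35
tool_pos: [429.8, -4.6, 228.6]
orientation: [0.844, 0.536, 0.0, 0.0]
force: [1.2, -0.4, 0.1]
opening: 0.628
```

>>> {"fn": "move_arm", "kwargs": {
  "motion": [
    {"dp": [0, 0, 0], "rot": [0, 0, -0.173], "fingers": 5.4},
    {"dp": [0, 0, 0], "rot": [0, 0, -0.173], "fingers": 5.4},
    {"dp": [0, 0, 0], "rot": [0, 0, -0.173], "fingers": 5.4},
    {"dp": [0, 0, 0], "rot": [0, 0, -0.173], "fingers": 5.4},
    {"dp": [0, 0, 0], "rot": [0, 0, -0.173], "fingers": 5.4}
  ]
}}

```text
time: 1.98
tool_pos: [429.3, -2.8, 228.7]
orientation: [0.539, 0.842, -0.0, -0.0]
force: [0.1, 0.4, -0.5]
opening: 0.634
```

```bash
cat >> h.py <<'E'
def delta(X,ang):
    "remaining shift in tool axes (cm) and rot vector to TCP X, tool down with jaw axis at ang deg"
    s=robot.get_state(); Rt=R.from_quat(s['orientation'])
    a=np.radians(ang); T=R.from_matrix(np.c_[[np.cos(a),np.sin(a),0],[np.sin(a),-np.cos(a),0],[0,0,-1]])
    x=Rt.as_matrix()
    print("t",round(s['time'],2),"tcp",s['tool_pos'].round(1),"jaw",np.degrees(np.arctan2(x[1,0],x[0,0])).round(2),"zaxis",x[:,2].round(4),"op mm",round(85.4*s['opening'],1),"F",s['force'].round(1),"M",s['moment'].round(2))
    print(" dp cm",(Rt.inv().apply(np.array(X)-s['tool_pos'])/10).round(2),"rot",(Rt.inv()*T).as_rotvec().round(4))
E
python3 - <<'E'
from h import *
delta([427.2,-12.8,150],114.5)
im=robot.camera("side");cv2.imwrite("pics/side1.png",im[:,:,::-1])
im=robot.camera("top");cv2.imwrite("pics/top1.png",im[:,:,::-1])
s=cv2.imread("pics/side1.png")
a=cv2.resize(s[180:250,185:255],(400,400),interpolation=cv2.INTER_CUBIC)
b=cv2.resize(s[140:210,265:335],(400,400),interpolation=cv2.INTER_CUBIC)
cv2.imwrite("pics/z3.png",np.hstack([a,b]))
for X in ([546.7,315.7,76],[541.2,290.2,76],[505,316,90],[427.2,-12.5,24],[505+30,316-15,12]): print(X,proj("side",X),proj("top",X))
E
```

```text
t 1.98 tcp [429.3  -2.8 228.7] jaw 114.74 zaxis [-7.e-04  0.e+00 -1.e+00] op mm 54.1 F [ 0.1  0.4 -0.5] M [-0.02  0.    0.09]
 dp cm [-0.83 -0.6   7.87] rot [-0.0006 -0.0003  0.0042]
[546.7, 315.7, 76] [204.76550887 205.49451835] [211.60925682 171.20555978]
[541.2, 290.2, 76] [212.27651305 201.89744718] [221.78786573 173.18893331]
[505, 316, 90] [217.03999405 204.70012137] [210.6440902  186.94626571]
[427.2, -12.5, 24] [299.28540924 184.4476338 ] [340.47522293 218.00590939]
[535, 301, 12] [213.44131592 224.6030002 ] [220.48842752 179.82154612]
```

View pics/z3.png

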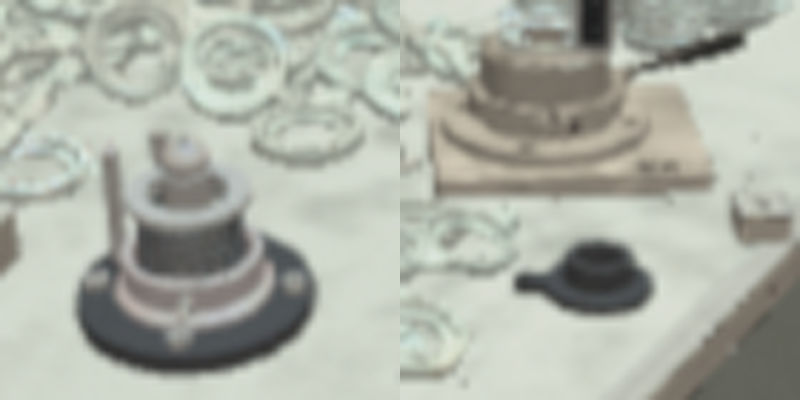

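View pics/top1.png

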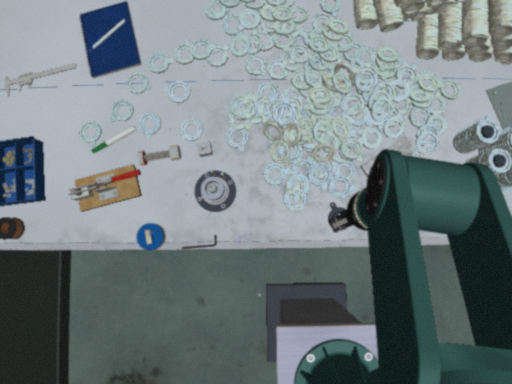

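The side view now shows the hub clear: pin tops at about (204.4,207) and (212.5,204), nose at about (218,204.5). That is close to what the top-view estimate predicts. The collar bore is at about (300,184), which also agrees. I'll cross-check the hub using its base ellipse and two-view rays.

Run:
```python
from h import *
def tri(a,b):
    (o1,d1),(o2,d2)=ray("side",*a),ray("top",*b)
    A=np.c_[d1,-d2]; t=np.linalg.lstsq(A,o2-o1,rcond=None)[0]
    p,q=o1+d1*t[0],o2+d2*t[1]; return ((p+q)/2).round(1),np.linalg.norm(p-q).round(1)
z=lambda u,v:(185+(u+.5)/5.714-.5,180+(v+.5)/5.714-.5)
zt=lambda a,b:(180+(a+.5)/5-.5,160+(b+.5)/5-.5)
print("p1",tri(z(111,155),zt(160,58)),"p2",tri(z(157,138),zt(211,68)),"nose",tri(z(187,148),zt(155,138)))
print("collar bore top side",plane("side",265+200/5.714-.5,140+253/5.714-.5,24))
g=cv2.imread("pics/side1.png",0); g4=cv2.resize(g[180:250,185:255],None,fx=4,fy=4,interpolation=cv2.INTER_CUBIC)
m=(g4<100).astype(np.uint8); cs,_=cv2.findContours(m,0,cv2.CHAIN_APPROX_NONE); c=max(cs,key=len)[:,0]
# front/lower arc = bottom edge z=0
c=(c+.5)/4-.5+[185,180]
w=np.array([plane("side",u,v,0)[:2] for u,v in c if v>180+300/5.714]); print("front arc circle",len(w),circ(w))
res=least_squares(lambda p:np.linalg.norm(w-p,axis=1)-56,[505,316],loss='soft_l1').x; print("r=56 fit",res)
```

```text
p1 (array([548. , 316.6,  72.3]), np.float64(1.4)) p2 (array([542.1, 290.8,  70.4]), np.float64(0.2)) nose (array([504.4, 316.3,  88. ]), np.float64(0.5))
collar bore top side [428.69178113 -17.21240321  24.        ]
front arc circle 310 (array([502.07083602, 325.09567252]), np.float64(38.20828297221414))
r=56 fit [511.29395315 308.86122282]
```

>>> {"fn": "move_arm", "kwargs": {
  "motion": [
    {"dp": [-0.45, -0.3, 4.0], "rot": [0, 0, 0.004], "fingers": 5.2},
    {"dp": [-0.45, -0.3, 4.0], "rot": [0, 0, 0], "fingers": 5.2},
    {"dp": [0, 0, 4.0], "rot": [0, 0, 0], "fingers": 5.2},
    {"dp": [0, 0, 1.5], "rot": [0, 0, 0], "fingers": 5.2},
    {"dp": [0, 0, 0], "rot": [0, 0, 0], "fingers": 5.2}
  ]
}}

```text
time: 2.7
tool_pos: [426.9, -13.3, 92.9]
orientation: [0.545, 0.839, -0.001, -0.001]
force: [-0.4, 0.9, -0.4]
opening: 0.614
```

Run:
```python
from h import *
delta([427.3,-13,84],114.5)
im=robot.camera("side");cv2.imwrite("pics/side2.png",im[:,:,::-1])
s=cv2.imread("pics/side2.png")
cv2.imwrite("pics/z4.png",cv2.resize(s[130:210,260:340],(560,560),interpolation=cv2.INTER_CUBIC))
```

```text
t 2.7 tcp [426.9 -13.3  92.9] jaw 114.01 zaxis [-3.1e-03  5.0e-04 -1.0e+00] op mm 52.4 F [-0.4  0.9 -0.4] M [-0.04  0.01  0.01]
 dp cm [0.01 0.06 0.89] rot [-0.0027 -0.0018 -0.0085]
```

View pics/z4.png

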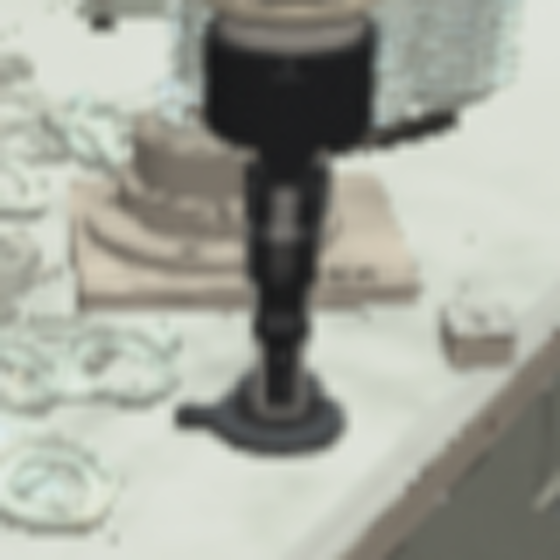

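The near finger stands beside the hub, centred on the collar, with its tip just above the flange. I'll lower in small steps and watch the force.

>>> {"fn": "move_arm", "kwargs": {
  "motion": [
    {"dp": [0, 0.05, 0.4], "rot": [0, 0, -0.008], "fingers": 5.0},
    {"dp": [0, 0, 0.3], "rot": [0, 0, 0], "fingers": 5.0},
    {"dp": [0, 0, 0.1], "rot": [0, 0, 0], "fingers": 5.0},
    {"dp": [0, 0, 0], "rot": [0, 0, 0], "fingers": 5.0}
  ]
}}

```text
time: 3.25
tool_pos: [428.2, -13.2, 86.1]
orientation: [0.54, 0.842, -0.0, 0.0]
force: [-0.1, -0.5, 0.8]
opening: 0.585
```

>>> {"fn": "move_arm", "kwargs": {
  "motion": [
    {"dp": [0, 0, 0.1], "rot": [0, 0, 0], "fingers": 5.0},
    {"dp": [0, 0, 0.1], "rot": [0, 0, 0], "fingers": 5.0}
  ]
}}

```text
time: 3.5
tool_pos: [428.3, -13.3, 83.9]
orientation: [0.54, 0.842, -0.0, 0.0]
force: [0.4, 0.1, -0.5]
opening: 0.579
```

>>> {"fn": "move_arm", "kwargs": {
  "motion": [
    {"dp": [0, 0, 0.1], "rot": [0, 0, 0], "fingers": 4.8},
    {"dp": [0, 0, 0.1], "rot": [0, 0, 0], "fingers": 4.8}
  ]
}}

```text
time: 3.75
tool_pos: [428.2, -13.3, 81.8]
orientation: [0.54, 0.842, -0.0, -0.0]
force: [0.0, 0.9, -0.7]
opening: 0.56
```

>>> {"fn": "move_arm", "kwargs": {
  "motion": [
    {"dp": [0, 0, 0.1], "rot": [0, 0, 0], "fingers": 4.8},
    {"dp": [0, 0, 0.0], "rot": [0, 0, 0], "fingers": 4.8}
  ]
}}

```text
time: 4.0
tool_pos: [428.1, -13.2, 80.8]
orientation: [0.54, 0.842, -0.0, -0.0]
force: [1.4, 0.1, 0.4]
opening: 0.562
```

>>> {"fn": "move_arm", "kwargs": {
  "motion": [
    {"dp": [0, 0, 0.1], "rot": [0, 0, 0], "fingers": 4.6},
    {"dp": [0, 0, 0.0], "rot": [0, 0, 0], "fingers": 4.6}
  ]
}}

```text
time: 4.25
tool_pos: [428.2, -13.2, 79.9]
orientation: [0.54, 0.842, -0.0, -0.0]
force: [-1.0, -0.3, -0.5]
opening: 0.541
```

>>> {"fn": "move_arm", "kwargs": {
  "motion": [
    {"dp": [0, 0, 0.1], "rot": [0, 0, 0], "fingers": 4.6},
    {"dp": [0, 0, 0.0], "rot": [0, 0, 0], "fingers": 4.6}
  ]
}}

```text
time: 4.5
tool_pos: [428.2, -13.3, 78.9]
orientation: [0.54, 0.842, -0.0, -0.0]
force: [-1.2, -0.6, 0.9]
opening: 0.539
```

Run:
```python
from h import *
delta([427.3,-13,79],114.5)
im=robot.camera("side");cv2.imwrite("pics/side3.png",im[:,:,::-1])
s=cv2.imread("pics/side3.png")
cv2.imwrite("pics/z5.png",cv2.resize(s[160:210,275:325],(600,600),interpolation=cv2.INTER_CUBIC))
```

```text
t 4.5 tcp [428.2 -13.3  78.9] jaw 114.64 zaxis [-1.e-04 -1.e-04 -1.e+00] op mm 46.0 F [-1.2 -0.6  0.9] M [-0.02 -0.04 -0.03]
 dp cm [ 0.06 -0.07 -0.01] rot [-0.0001  0.      0.0025]
```

View pics/z5.png

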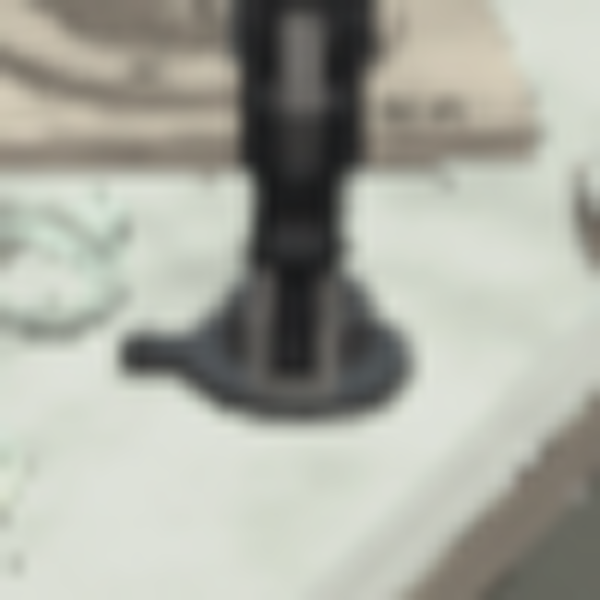

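The finger is inside the flange outline just above its top face, with no contact felt yet. I'll narrow the fingers and feel for the flange.

>>> {"fn": "move_arm", "kwargs": {
  "motion": [
    {"dp": [0, 0, 0.1], "rot": [0, 0, 0], "fingers": 4.35},
    {"dp": [0, 0, 0.0], "rot": [0, 0, 0], "fingers": 4.35}
  ]
}}

```text
time: 4.8
tool_pos: [428.2, -13.2, 78.6]
orientation: [0.54, 0.842, 0.0, 0.0]
force: [-2.9, -0.5, 12.9]
opening: 0.504
```

>>> {"fn": "move_arm", "kwargs": {
  "motion": [
    {"dp": [0, 0, 0.1], "rot": [0, 0, 0], "fingers": 4.35},
    {"dp": [0, 0, 0.0], "rot": [0, 0, 0], "fingers": 4.35}
  ]
}}

```text
time: 5.05
tool_pos: [428.2, -13.3, 78.5]
orientation: [0.54, 0.842, 0.0, 0.0]
force: [-4.1, -0.0, 31.0]
opening: 0.51
```

The tips touch the flange, so I know the height. Back up 2.5 mm and close.

>>> {"fn": "move_arm", "kwargs": {
  "motion": [
    {"dp": [0, 0, -0.25], "rot": [0, 0, 0], "fingers": 4.35},
    {"dp": [0, 0, 0.0], "rot": [0, 0, 0], "fingers": 3.0},
    {"dp": [0, 0, 0.0], "rot": [0, 0, 0], "fingers": 3.0},
    {"dp": [0, 0, 0.0], "rot": [0, 0, 0], "fingers": 3.0}
  ]
}}

```text
time: 5.55
tool_pos: [428.5, -13.4, 80.5]
orientation: [0.54, 0.842, 0.0, 0.001]
force: [-4.2, 0.7, 22.5]
opening: 0.447
```

>>> {"fn": "move_arm", "kwargs": {
  "motion": [
    {"dp": [0, 0, -0.5], "rot": [0, 0, 0], "fingers": 3.0},
    {"dp": [0, 0, -3.0], "rot": [0, 0, 0], "fingers": 3.0},
    {"dp": [0, 0, -5.0], "rot": [0, 0, 0], "fingers": 3.0},
    {"dp": [0, 0, -5.0], "rot": [0, 0, 0], "fingers": 3.0},
    {"dp": [0, 0, 0], "rot": [0, 0, 0], "fingers": 3.0}
  ]
}}

```text
time: 6.18
tool_pos: [430.4, -13.6, 217.4]
orientation: [0.54, 0.842, 0.001, 0.003]
force: [-0.1, 0.1, -2.7]
opening: 0.44
```

Run:
```python
from h import *
delta([505,316,220],72.2)
im=robot.camera("side");cv2.imwrite("pics/side4.png",im[:,:,::-1])
s=cv2.imread("pics/side4.png")
cv2.imwrite("pics/z6.png",cv2.resize(s[110:180,265:335],(600,600),interpolation=cv2.INTER_CUBIC))
```

```text
t 6.17 tcp [430.4 -13.6 217.4] jaw 114.66 zaxis [ 0.0072 -0.0015 -1.    ] op mm 37.6 F [-0.1  0.1 -2.7] M [ 0.02 -0.07 -0.02]
 dp cm [26.84 20.53 -0.26] rot [0.0072 0.002  0.741 ]
```

View pics/z6.png

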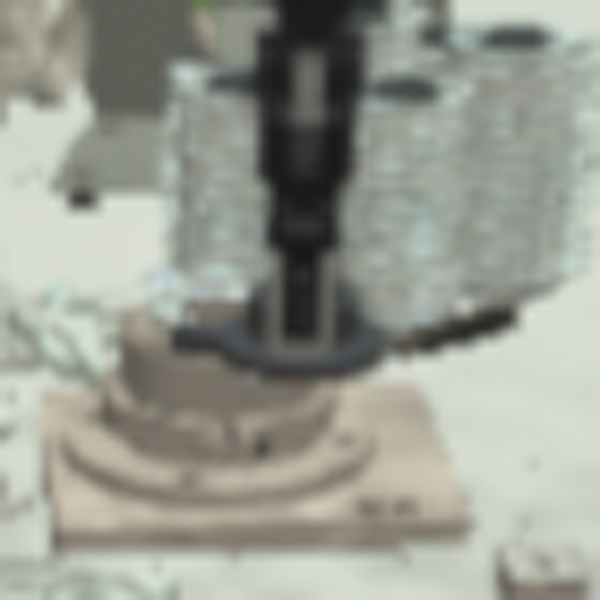

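Lifted: about 2.7 N of load, collar level. Carry it to above the spindle and turn it.

>>> {"fn": "move_arm", "kwargs": {
  "motion": [
    {"dp": [4.5, 3.4, 0], "rot": [0, 0, 0], "fingers": 3.0},
    {"dp": [4.5, 3.4, 0], "rot": [0, 0, 0], "fingers": 3.0},
    {"dp": [4.5, 3.4, 0], "rot": [0, 0, 0], "fingers": 3.0},
    {"dp": [4.5, 3.4, 0], "rot": [0, 0, 0], "fingers": 3.0},
    {"dp": [4.5, 3.4, 0], "rot": [0, 0, 0], "fingers": 3.0}
  ]
}}

```text
time: 6.85
tool_pos: [487.8, 263.6, 211.7]
orientation: [0.54, 0.842, -0.002, -0.001]
force: [0.4, -0.4, -1.1]
opening: 0.44
```

>>> {"fn": "move_arm", "kwargs": {
  "motion": [
    {"dp": [4.3, 3.5, 0], "rot": [0, 0, 0], "fingers": 3.0},
    {"dp": [0, 0, 0], "rot": [0, 0, 0.18], "fingers": 3.0},
    {"dp": [0, 0, 0], "rot": [0, 0, 0.18], "fingers": 3.0},
    {"dp": [0, 0, 0], "rot": [0, 0, 0.18], "fingers": 3.0},
    {"dp": [0, 0, 0], "rot": [0, 0, 0.18], "fingers": 3.0}
  ]
}}

```text
time: 7.48
tool_pos: [501.4, 315.3, 211.3]
orientation: [0.804, 0.595, -0.003, -0.0]
force: [0.5, 0.6, -1.7]
opening: 0.441
```

>>> {"fn": "move_arm", "kwargs": {
  "motion": [
    {"dp": [0, 0, 0], "rot": [0, 0, 0.02], "fingers": 3.0},
    {"dp": [0, 0, 0], "rot": [0, 0, 0], "fingers": 3.0}
  ]
}}

```text
time: 7.72
tool_pos: [502.1, 315.5, 212.9]
orientation: [0.807, 0.591, -0.001, -0.0]
force: [-0.3, -1.0, -2.2]
opening: 0.443
```

Run:
```python
from h import *
delta([505.9,315.7,180],72.2)
```

```text
t 7.72 tcp [502.1 315.5 212.9] jaw 72.42 zaxis [-0.0024 -0.0012 -1.    ] op mm 37.8 F [-0.3 -1.  -2.2] M [0.04 0.01 0.01]
 dp cm [0.14 0.36 3.29] rot [-0.0019  0.0018  0.0038]
```

>>> {"fn": "move_arm", "kwargs": {
  "motion": [
    {"dp": [0.14, 0.36, 1.4], "rot": [-0.002, 0.002, 0.004], "fingers": 3.0},
    {"dp": [0, 0, 1.4], "rot": [0, 0, 0], "fingers": 3.0},
    {"dp": [0, 0, 0], "rot": [0, 0, 0], "fingers": 3.0},
    {"dp": [0, 0, 0], "rot": [0, 0, 0], "fingers": 3.0}
  ]
}}

```text
time: 8.22
tool_pos: [506.6, 316.1, 186.1]
orientation: [0.809, 0.588, 0.001, 0.0]
force: [0.9, 0.3, -2.1]
opening: 0.444
```

Run:
```python
from h import *
delta([505.9,315.7,180],72.2)
s=robot.camera("side")[:,:,::-1].copy();cv2.imwrite("pics/side5.png",s)
t=robot.camera("top")[:,:,::-1].copy();cv2.imwrite("pics/top5.png",t)
cv2.imwrite("pics/z7.png",np.hstack([cv2.resize(s[170:250,180:260],(400,400),interpolation=cv2.INTER_CUBIC),cv2.resize(t[150:230,180:260],(400,400),interpolation=cv2.INTER_CUBIC)]))
```

```text
t 8.22 tcp [506.6 316.1 186.1] jaw 72.04 zaxis [ 0.002  0.001 -1.   ] op mm 37.9 F [ 0.9  0.3 -2.1] M [-0.04  0.01 -0.  ]
 dp cm [-0.05 -0.05  0.61] rot [ 0.0016 -0.0015 -0.0029]
```

View pics/z7.png

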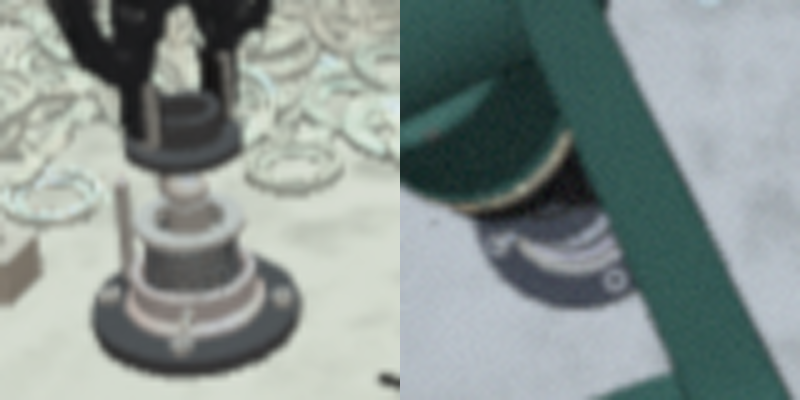

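The side view shows the collar straight above the nose: flange centre at about zoom x=184, on the hub's axis line. The top view is blocked by the arm. I'll check the depth direction with predicted edge rows.

Run:
```python
from h import *
g=cv2.imread("pics/side5.png"); 
a=np.linspace(0,2*np.pi,720)
def ext(c,z,r):
    p=proj("side",np.c_[c[0]+r*np.cos(a),c[1]+r*np.sin(a),0*a+z]); return p.min(0).round(2),p.max(0).round(2)
z=105.6
print("flange bottom",ext((505.7,316.3),z,31)); print("flange top",ext((505.7,316.3),z+8,31)); print("hubtop",ext((505.7,316.3),z+24,20))
print("ring",ext((505,316),64,29)); print("base0",ext((505,316),0,56)); print("base12",ext((505,316),12,56))
v=cv2.resize(g[170:250,180:260],(600,600),interpolation=cv2.INTER_CUBIC)
for c,zz,r,col in(((505.7,316.3),z,31,(0,0,255)),((505.7,316.3),z+8,31,(0,0,255)),((505.7,316.3),z+24,20,(0,0,255)),((505,316),64,29,(0,255,0)),((505,316),0,56,(0,255,0)),((505,316),12,56,(0,255,0)),((505,316),34,33,(255,0,255)),):
    p=(proj("side",np.c_[c[0]+r*np.cos(a),c[1]+r*np.sin(a),0*a+zz])-[180,170]+.5)*7.5-.5
    cv2.polylines(v,[p.round().astype(int)],True,col,1)
cv2.imwrite("pics/z8.png",v)
```

```text
flange bottom (array([204.14, 193.71]), array([228.48, 205.34]))
flange top (array([203.87, 191.  ]), array([228.3 , 202.52]))
hubtop (array([207.72, 187.44]), array([223.6 , 194.72]))
ring (array([206.54, 207.85]), array([228.87, 219.26]))
base0 (array([198.34, 222.83]), array([240.24, 246.25]))
base12 (array([197.93, 219.18]), array([240.06, 242.36]))
```

View pics/z8.png

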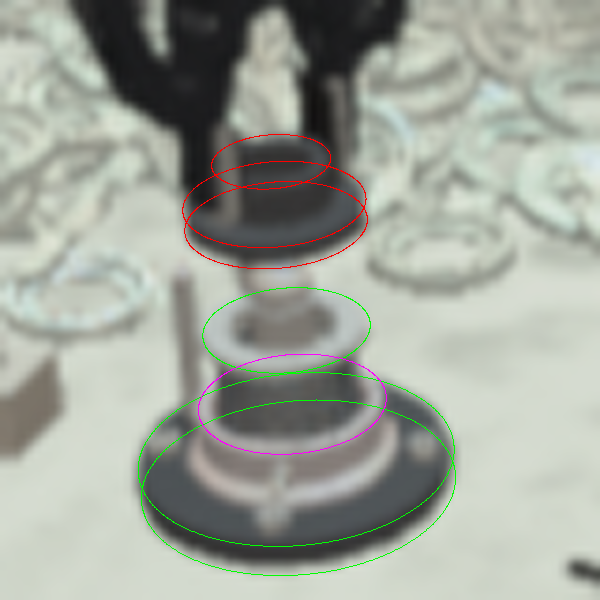

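The overlay offsets for the collar and the ring match to within about 1 mm, and the ellipses line up sideways. I'll descend in small steps.

>>> {"fn": "move_arm", "kwargs": {
  "motion": [
    {"dp": [-0.05, -0.04, 0.8], "rot": [0.001, -0.001, -0.003], "fingers": 3.0},
    {"dp": [0, 0, 0.6], "rot": [0, 0, 0], "fingers": 3.0},
    {"dp": [0, 0, 0.4], "rot": [0, 0, 0], "fingers": 3.0},
    {"dp": [0, 0, 0], "rot": [0, 0, 0], "fingers": 3.0}
  ]
}}

```text
time: 8.82
tool_pos: [505.9, 315.6, 167.8]
orientation: [0.808, 0.589, 0.0, 0.0]
force: [-0.2, -0.2, -1.6]
opening: 0.445
```

>>> {"fn": "move_arm", "kwargs": {
  "motion": [
    {"dp": [0, 0, 0.3], "rot": [0, 0, 0], "fingers": 3.0},
    {"dp": [0, 0, 0.3], "rot": [0, 0, 0], "fingers": 3.0}
  ]
}}

```text
time: 9.07
tool_pos: [506.3, 315.8, 162.3]
orientation: [0.808, 0.589, 0.001, 0.0]
force: [-0.2, -0.4, -2.7]
opening: 0.442
```

Run:
```python
from h import *
delta([505.9,315.7,150],72.2)
```

```text
t 9.07 tcp [506.3 315.8 162.3] jaw 72.19 zaxis [ 1.5e-03  7.0e-04 -1.0e+00] op mm 37.7 F [-0.2 -0.4 -2.7] M [ 0.04 -0.01  0.03]
 dp cm [-0.02 -0.03  1.23] rot [ 0.0012 -0.0011 -0.0002]
```

>>> {"fn": "move_arm", "kwargs": {
  "motion": [
    {"dp": [0, 0, 0.3], "rot": [0, 0, 0], "fingers": 3.0},
    {"dp": [0, 0, 0.2], "rot": [0, 0, 0], "fingers": 3.0},
    {"dp": [0, 0, 0], "rot": [0, 0, 0], "fingers": 3.0}
  ]
}}

```text
time: 9.45
tool_pos: [506.0, 315.7, 157.2]
orientation: [0.808, 0.589, 0.0, 0.0]
force: [-0.0, 0.7, -1.1]
opening: 0.439
```

>>> {"fn": "move_arm", "kwargs": {
  "motion": [
    {"dp": [0, 0, 0.2], "rot": [0, 0, 0], "fingers": 3.0},
    {"dp": [0, 0, 0.2], "rot": [0, 0, 0], "fingers": 3.0},
    {"dp": [0, 0, 0], "rot": [0, 0, 0], "fingers": 3.0}
  ]
}}

```text
time: 9.82
tool_pos: [506.0, 315.7, 153.2]
orientation: [0.808, 0.589, 0.0, 0.0]
force: [-0.9, -0.1, -1.3]
opening: 0.446
```

Run:
```python
from h import *
delta([505.9,315.7,144],72.2)
s=robot.camera("side")[:,:,::-1].copy();cv2.imwrite("pics/side6.png",s)
cv2.imwrite("pics/z9.png",cv2.resize(s[170:250,180:260],(600,600),interpolation=cv2.INTER_CUBIC))
```

```text
t 9.82 tcp [506.  315.7 153.2] jaw 72.19 zaxis [ 8.e-04  4.e-04 -1.e+00] op mm 38.0 F [-0.9 -0.1 -1.3] M [ 0.   -0.01  0.05]
 dp cm [-0.   -0.01  0.92] rot [ 0.0007 -0.0006 -0.0002]
```

View pics/z9.png

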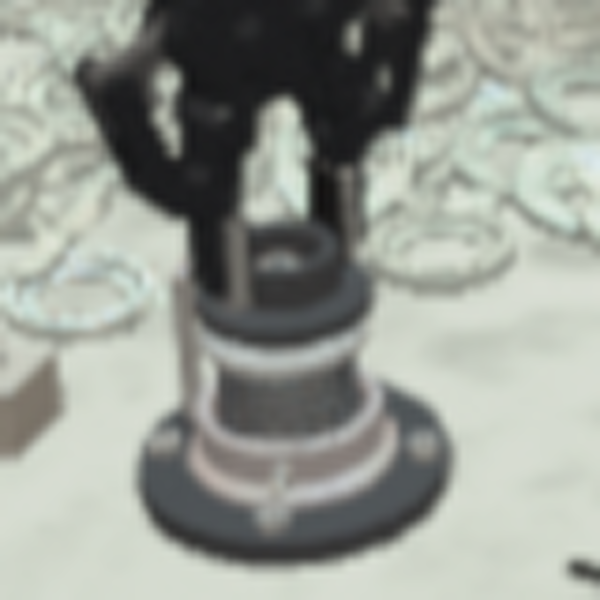

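The nose shows inside the bore, the tab level is already below the pin tops, and there are no side forces. Continue down to the ring.

>>> {"fn": "move_arm", "kwargs": {
  "motion": [
    {"dp": [0, 0, 0.3], "rot": [0, 0, 0], "fingers": 3.0},
    {"dp": [0, 0, 0.3], "rot": [0, 0, 0], "fingers": 3.0},
    {"dp": [0, 0, 0], "rot": [0, 0, 0], "fingers": 3.0}
  ]
}}

```text
time: 10.25
tool_pos: [505.9, 315.6, 147.0]
orientation: [0.808, 0.589, 0.0, 0.0]
force: [0.1, -0.4, -2.0]
opening: 0.442
```

>>> {"fn": "move_arm", "kwargs": {
  "motion": [
    {"dp": [0, 0, 0.2], "rot": [0, 0, 0], "fingers": 3.0},
    {"dp": [0, 0, 0.2], "rot": [0, 0, 0], "fingers": 3.0},
    {"dp": [0, 0, 0], "rot": [0, 0, 0], "fingers": 3.0}
  ]
}}

```text
time: 10.62
tool_pos: [506.3, 315.8, 143.6]
orientation: [0.808, 0.589, 0.001, 0.0]
force: [-1.6, 0.8, 2.0]
opening: 0.446
```

>>> {"fn": "move_arm", "kwargs": {
  "motion": [
    {"dp": [0, 0, 0.3], "rot": [0, 0, 0], "fingers": 3.0},
    {"dp": [0, 0, 0.2], "rot": [0, 0, 0], "fingers": 3.0},
    {"dp": [0, 0, 0], "rot": [0, 0, 0], "fingers": 3.0}
  ]
}}

```text
time: 11.0
tool_pos: [506.3, 315.8, 138.5]
orientation: [0.808, 0.589, 0.001, 0.0]
force: [-1.6, -0.3, 5.1]
opening: 0.441
```

Run:
```python
from h import *
delta([505.9,315.7,130.5],72.2)
```

```text
t 11.0 tcp [506.3 315.8 138.5] jaw 72.19 zaxis [ 1.5e-03  7.0e-04 -1.0e+00] op mm 37.6 F [-1.6 -0.3  5.1] M [-0.15  0.21  0.02]
 dp cm [-0.03 -0.04  0.8 ] rot [ 0.0012 -0.0011 -0.0001]
```

The force matches spring minus weight (ring down about 6 mm). Continue.

>>> {"fn": "move_arm", "kwargs": {
  "motion": [
    {"dp": [0, 0, 0.3], "rot": [0, 0, 0], "fingers": 3.0},
    {"dp": [0, 0, 0.3], "rot": [0, 0, 0], "fingers": 3.0},
    {"dp": [0, 0, 0], "rot": [0, 0, 0], "fingers": 3.0}
  ]
}}

```text
time: 11.38
tool_pos: [506.3, 315.8, 132.7]
orientation: [0.808, 0.589, 0.001, 0.0]
force: [-1.9, -0.8, 7.1]
opening: 0.444
```

>>> {"fn": "move_arm", "kwargs": {
  "motion": [
    {"dp": [0, 0, 0.1], "rot": [0, 0, 0], "fingers": 3.0},
    {"dp": [0, 0, 0.1], "rot": [0, 0, 0], "fingers": 3.0},
    {"dp": [0, 0, 0], "rot": [0, 0, 0], "fingers": 3.0}
  ]
}}

```text
time: 11.75
tool_pos: [506.3, 315.8, 131.0]
orientation: [0.808, 0.589, 0.001, 0.0]
force: [-1.4, -1.3, 9.1]
opening: 0.441
```

>>> {"fn": "move_arm", "kwargs": {
  "motion": [
    {"dp": [0, 0, 0.1], "rot": [0, 0, 0], "fingers": 3.0},
    {"dp": [0, 0, 0], "rot": [0, 0, 0], "fingers": 3.0}
  ]
}}

```text
time: 12.0
tool_pos: [506.3, 315.8, 130.6]
orientation: [0.808, 0.589, 0.001, 0.0]
force: [-3.5, -1.7, 13.9]
opening: 0.44
```

The hard stop is reached at the expected height. Firm up in small steps.

>>> {"fn": "move_arm", "kwargs": {
  "motion": [
    {"dp": [0, 0, 0.05], "rot": [0, 0, 0], "fingers": 3.0},
    {"dp": [0, 0, 0], "rot": [0, 0, 0], "fingers": 3.0},
    {"dp": [0, 0, 0], "rot": [0, 0, 0], "fingers": 3.0}
  ]
}}

```text
time: 12.38
tool_pos: [506.3, 315.9, 130.6]
orientation: [0.808, 0.589, 0.001, 0.0]
force: [-3.3, -1.1, 17.3]
opening: 0.445
```

>>> {"fn": "move_arm", "kwargs": {
  "motion": [
    {"dp": [0, 0, 0.05], "rot": [0, 0, 0], "fingers": 3.0},
    {"dp": [0, 0, 0], "rot": [0, 0, 0], "fingers": 3.0},
    {"dp": [0, 0, 0], "rot": [0, 0, 0], "fingers": 3.0}
  ]
}}

```text
time: 12.75
tool_pos: [506.3, 315.8, 130.6]
orientation: [0.808, 0.589, 0.001, 0.0]
force: [-5.8, -2.1, 22.3]
opening: 0.442
```

Run:
```python
from h import *
delta([505.9,315.7,130.5],72.2)
s=robot.camera("side")[:,:,::-1].copy();cv2.imwrite("pics/side7.png",s)
cv2.imwrite("pics/z10.png",cv2.resize(s[180:240,190:250],(600,600),interpolation=cv2.INTER_CUBIC))
delta([505.9,315.7,130.5],72.2)
```

```text
t 12.75 tcp [506.3 315.8 130.6] jaw 72.2 zaxis [ 2.2e-03  9.0e-04 -1.0e+00] op mm 37.7 F [-5.8 -2.1 22.3] M [-0.62  0.95 -0.01]
 dp cm [-0.03 -0.04  0.01] rot [ 0.0018 -0.0015  0.    ]
t 12.8 tcp [506.3 315.9 130.6] jaw 72.2 zaxis [ 2.2e-03  9.0e-04 -1.0e+00] op mm 37.8 F [-5.3 -1.5 22.1] M [-0.66  1.05 -0.01]
 dp cm [-0.03 -0.04  0.01] rot [ 0.0018 -0.0016  0.    ]
```

View pics/z10.png

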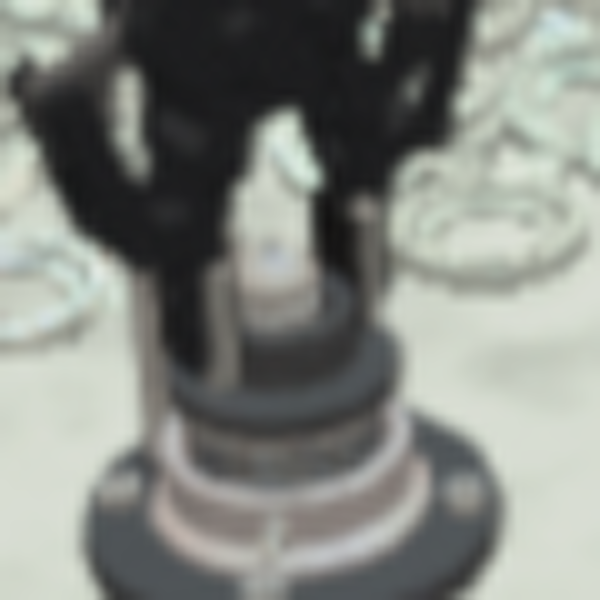

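The collar is down on the shoulder: the spindle and groove stand free above the hub, and the collar is between the pins. The moment shows it bears slightly more on one side (2 mrad tilt), so I'll trim that and recheck.

>>> {"fn": "move_arm", "kwargs": {
  "motion": [
    {"dp": [-0.02, -0.03, 0], "rot": [0.002, -0.002, 0], "fingers": 3.0},
    {"dp": [0, 0, 0], "rot": [0, 0, 0], "fingers": 3.0},
    {"dp": [0, 0, 0], "rot": [0, 0, 0], "fingers": 3.0}
  ]
}}

```text
time: 13.18
tool_pos: [506.4, 315.9, 130.6]
orientation: [0.808, 0.589, 0.0, 0.0]
force: [-4.8, -1.4, 20.8]
opening: 0.443
```

Run:
```python
from h import *
delta([505.9,315.7,130.5],72.2)
```

```text
t 13.18 tcp [506.4 315.9 130.6] jaw 72.2 zaxis [ 6.e-04  0.e+00 -1.e+00] op mm 37.8 F [-4.8 -1.4 20.8] M [-0.52  0.81 -0.09]
 dp cm [-0.04 -0.04  0.01] rot [ 0.0006 -0.0002  0.0001]
```

>>> {"fn": "move_arm", "kwargs": {
  "motion": [
    {"dp": [0, -0.05, 0], "rot": [0.003, -0.002, 0], "fingers": 3.0},
    {"dp": [0, 0, 0], "rot": [0, 0, 0], "fingers": 3.0},
    {"dp": [0, 0, 0], "rot": [0, 0, 0], "fingers": 3.0}
  ]
}}

```text
time: 13.55
tool_pos: [506.5, 316.0, 130.6]
orientation: [0.808, 0.589, -0.001, -0.0]
force: [-2.2, -3.4, 19.2]
opening: 0.445
```

Run:
```python
from h import *
delta([505.9,315.7,130.5],72.2)
```

```text
t 13.55 tcp [506.5 316.  130.6] jaw 72.2 zaxis [-0.0018 -0.001  -1.    ] op mm 38.0 F [-2.2 -3.4 19.2] M [-0.55  0.48 -0.05]
 dp cm [-0.05 -0.05  0.01] rot [-0.0014  0.0014  0.    ]
```

>>> {"fn": "move_arm", "kwargs": {
  "motion": [
    {"dp": [-0.04, -0.03, 0.02], "rot": [-0.0015, 0.0015, 0], "fingers": 3.0},
    {"dp": [0, 0, 0], "rot": [0, 0, 0], "fingers": 3.0},
    {"dp": [0, 0, 0], "rot": [0, 0, 0], "fingers": 3.0}
  ]
}}

```text
time: 13.92
tool_pos: [506.4, 315.9, 130.6]
orientation: [0.808, 0.589, 0.0, 0.0]
force: [-2.4, -2.7, 21.3]
opening: 0.444
```

Run:
```python
from h import *
delta([505.9,315.7,130.5],72.2)
```

```text
t 13.93 tcp [506.4 315.9 130.6] jaw 72.2 zaxis [ 7.e-04  4.e-04 -1.e+00] op mm 37.9 F [-2.4 -2.7 21.3] M [-0.58  0.51  0.01]
 dp cm [-0.03 -0.04  0.01] rot [ 0.0005 -0.0006  0.0001]
```

>>> {"fn": "move_arm", "kwargs": {
  "motion": [
    {"dp": [-0.01, -0.02, 0.06], "rot": [0.0005, -0.0005, 0], "fingers": 3.0},
    {"dp": [0, 0, 0], "rot": [0, 0, 0], "fingers": 3.0},
    {"dp": [0, 0, 0], "rot": [0, 0, 0], "fingers": 3.0},
    {"dp": [0, 0, 0], "rot": [0, 0, 0], "fingers": 3.0}
  ]
}}

```text
time: 14.42
tool_pos: [506.4, 315.9, 130.5]
orientation: [0.808, 0.589, 0.0, 0.0]
force: [-3.5, -4.0, 24.1]
opening: 0.444
```

Run:
```python
from h import *
delta([505.9,315.7,130.5],72.2)
s=robot.camera("side")[:,:,::-1].copy();cv2.imwrite("pics/side8.png",s)
cv2.imwrite("pics/z11.png",cv2.resize(s[180:240,190:250],(600,600),interpolation=cv2.INTER_CUBIC))
t=robot.camera("top")[:,:,::-1].copy();cv2.imwrite("pics/top8.png",t)
delta([505.9,315.7,130.5],72.2)
```

```text
t 14.43 tcp [506.4 315.9 130.5] jaw 72.2 zaxis [ 7.e-04  3.e-04 -1.e+00] op mm 37.9 F [-3.5 -4.  24.1] M [-0.71  0.59  0.01]
 dp cm [-0.04 -0.04  0.  ] rot [ 0.0006 -0.0005  0.0001]
t 14.53 tcp [506.4 315.9 130.6] jaw 72.21 zaxis [ 8.e-04  3.e-04 -1.e+00] op mm 38.0 F [-3.2 -2.9 24.3] M [-0.65  0.58 -0.01]
 dp cm [-0.04 -0.04  0.01] rot [ 0.0006 -0.0005  0.0001]
```

View pics/z11.png

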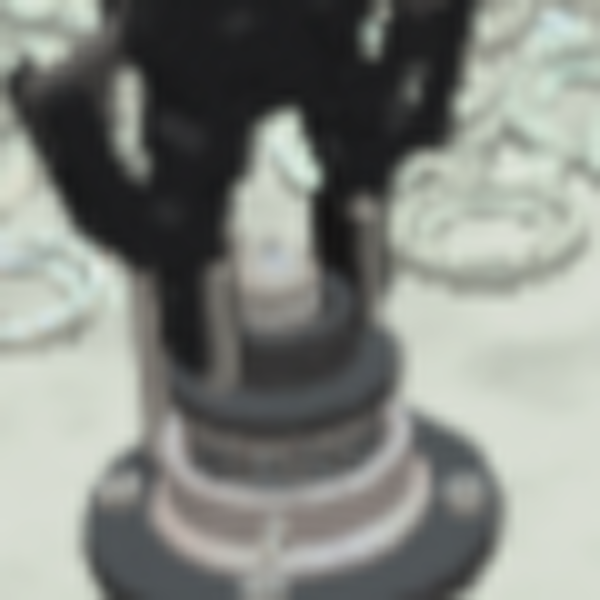

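View pics/top8.png

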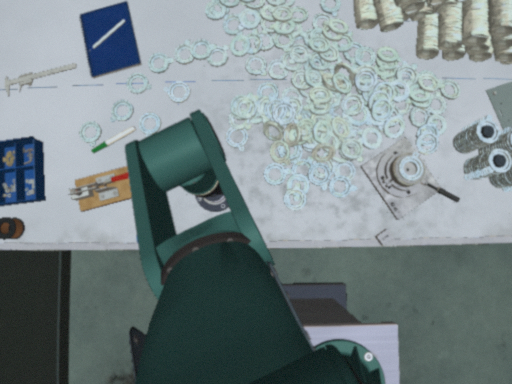

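The side view shows the collar seated level, with the spindle and groove clear above the hub at zoom (280,300). In the top view the arm hides the hub and the nearby loose things; I have not touched any of them. Force, height and tilt are steady, so I'll hand in.

```bash
python3 -c "
from station import robot
print(robot.hand_in())"
```

```text
the job is handed in; nothing more can be done
None
```

The collar is on the spindle, hub up, pressed against the shoulder, and the gripper is still holding it there. I handed the job in at about 14.5 s of the 48 s allowed.

**What I did:** I gripped the collar across its hub with the fingertips against the flange. I turned it about 42° to line the tab up with the pins, then lowered it over the spindle. The push force tracked the spring (about 2 to 9 N net of the collar's weight) until it met a hard stop.

**Last checks:**
- **Travel:** the tool stopped at 130.6 mm. That puts the collar's underside at about 50 mm, the shoulder height, and more push did not lower it.
- **Push:** about 24 N, which leaves roughly 14 N on the shoulder beyond the spring.
- **Tilt:** the tool is within 1 mrad of vertical.
- **Side view:** the collar looks level, with the spindle end and groove clear above the hub.

**What was less certain:**
- **Side force and moment:** about 4 to 5 N sideways and 0.9 N m of moment remain. Small trims reduced them but did not remove them.
- **Tab between the pins:** neither camera could see the tab. I infer it from the measured angle and from the free descent past the pin tops.
- **Loose things:** the arm hid the tin, hex key and blocks in the last top view. I did not go near any of them.

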